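# Seal the gel tray in its casting frame

## Robot

A 6-joint arm with a two-finger parallel gripper is mounted at the origin on the work surface. World frame = base frame: x ahead of the robot, y to its left, z up, the work surface at z = 0. Lengths are in m, angles in rad, forces in N, time in s.
With the tool pointing down it reaches from about 0.25 to 0.725 m from the base axis. Payload 9.7 kg.
Tool frame: the origin (TCP) lies on the centre line of the jaws, within the pads' length; the fingertips stand 8 mm ahead of it and the grasp point (between the pads) lies 11 mm behind it; z points along the fingers, y is the direction in which the jaws open and shut (so a half turn about z gives the same grasp; the last joint's range is limited). The gripper opens to 85 mm and grips with 20 to 120 N. Pads are 22 mm wide; open, the fingers measure 114 mm over their backs; the gripper's body (76 mm by 85 mm) begins 54 mm behind the grasp point. The pads swing forward as they close: fully open they stand 13 mm farther back than shut.
Start: joints at [-1.171, 0.087, 0.176, 1.66, 0, 1.571], TCP at [0.214, -0.507, 0.239] pointing down, gripper open.
Joint ranges: [-3.13, 3.13], [-0.85, 1.81], [-1.15, 1.24], [-2.2, 2.28], [-1.44, 1.52], [-3.14, 3.14]. Speed limits (rad/s): [2.22, 2.22, 2.57, 3.14, 3.14, 3.14].

## Interface

Orientations are given as a unit quaternion [x, y, z, w].
In Python, from plant import monitor, viewer, job, boxes_of, cut_out gives the robot as it stands.
- The arm moves only by the tool arm_command, never from a script. Its argument "targets" is a list of rows, each an object with "dp": the shift along the tool's x, y, z in mm, a list of three; "twist": the turn about the tool's z in degrees; "fingers": the closure, from 0 (fully open) to 1 (shut). A call has 1 to 20 rows; each row shifts and turns the commanded pose from where the row before left it, along the tool's axes as they then stand; what a row does not reach is not made up. A row lasts 1/10 s, in which the tool goes at most 50 mm and 8.59 degrees, less where a joint would pass 70% of its speed; a pose out of reach is approached as far as the arm can. A call with a gripper value outside its range is refused whole. The fingers move at their own pace and stop on an object; the grip force is fixed at half the most. Time passes only in rows, so rows that do not move let the fingers close. It gives the time, the measured TCP pose, the force and the opening at its end, in the units of the state.
- monitor.state(): the state, without advancing time (a new reading comes with each control period).
- viewer.read_camera(name): name is "scene" or "side" or "wrist"; returns (picture, depth): 384x512x3 uint8, red, green, blue; 384x512 float32, m along the optical axis (not along the pixel's ray), 0 where there is no reading.
- viewer.camera_params(name): a dict with "mtx" (3x3 intrinsics, pixels), "R" (3x3) and "t" (3): a world point X has camera coordinates R X + t. Camera axes: x right, y down, z forward; pixel columns grow to the right and rows downward; lengths in m; the calibration is good to about 2 mm. A picture is of the moment at which its call begins: read the wrist's pose just before it. camera_params takes no time and is no camera call; for the wrist camera it gives the pose at the moment of the call.
- job.hand_in(): hands the job in, once; it reports no verdict.
Trained networks look in the newest picture that a camera, given by its name, has taken for a name from the list of things; names that differ only in an ending like _2 or _b are one class to them, and where a whole thing is asked for, a point or a joint stands for the part that bears it (a point fixed in the world has none). Each returns a list of dicts, best first, with "conf" (0 to 1); they miss things now and then, are a little off and sometimes report something else, mostly with a low value. They report only what shows in the picture. A call takes as long as a camera call. They do not tell look-alikes from the thing itself.
- boxes_of(camera, query): "bbox" ([left, top, right, bottom] in pixels, round what is visible of it).
- cut_out(camera, query): "pixels" (384x512 bool, what is visible of it) and "bbox" ([left, top, right, bottom] in pixels, round what is visible of it).
The state is a dict: "time": time; "joint_positions": joint angles; "qvel": joint speeds; "joint_torque": joint torques, N m; "eef_pos": TCP position; "tool_rot": TCP orientation; "wrist_force": force on the tool from outside, world axes, zero at the start; "torque": the same for the moment, N m; "finger_gap": finger opening in m.
Only numpy, scipy, OpenCV 4.12 (cv2) and the standard library are available. Lean on these libraries where they do the work, as an engineer would, in place of code of your own. Each camera call takes 0.05 s, during which the arm holds its last target.

## Task

The clear gel tray lies loose on the casting frame, between the two end stops. Take the sealing block by its rib and lower it onto the frame's bed in the one gap between the tray and an end stop that is already wide enough for it, without shifting the tray to make room; then push the tray along with the block until the tray's far end is flush and square against the opposite end stop. The program finishes while holding: still gripping the block and keeping the tray pressed against that stop with it, ready for pouring; leave the jar, the tip box and the comb alone.

Things in the scene. Friction and masses are not known exactly. Their poses are not given: they have to be found in the camera images.
- frame: casting frame, fixed to the bench: grey bed 132 (x) x 300 (y) x 12 mm, with a low side rail (8 mm wide, 8 mm high above the bed) along each long side; the rails' inner faces are 112 mm apart. Origin: centre of the bed's underside, on the bench; the bed's top is 12 mm above it. Its y axis is the long direction, along which the tray slides
- stop_thick: the thick white end stop, bolted on the bed near one end (either end): 110 (x) x 60 (y) x 30 mm high, its top 42 mm above the bench. Origin: centre of its underside, on the bed's top, 107 mm along y from the frame's centre. Axes parallel to the frame's
- stop_thin: the thin white end stop, bolted on the bed near the other end: 110 (x) x 14 (y) x 30 mm high, its top 42 mm above the bench. Origin: centre of its underside, on the bed's top, 107 mm along y from the frame's centre. Axes parallel to the frame's
- tray: loose clear gel tray on the bed between the stops, 100 (x) x 130 (y) x 28 mm high, about 0.25 kg: 6 mm glass floor, two 6 mm side walls along y, open at both y ends. Origin: centre of its underside, on the bed's top. Its y axis is within about 3 degrees of the frame's; it starts with a gap to each stop
- block: loose white sealing block standing on the bench beside the frame, about 0.2 kg: base 90 (x) x 22 (y) x 34 mm high, and on its middle an upright grip rib 40 (x) x 16 (y) mm whose top is 75 mm above the underside. Origin: centre of its underside. Its 22 mm thickness (y) goes along the frame's long direction
- block_grip (a point): point on the block's centre line inside the rib, 57 mm above the block's underside; pinch the rib here across its 16 mm thickness (block y), from above
- jar: bystander: glass jar with an orange cap, 64 mm across, 110 mm high. Origin: centre of its underside
- tip_box: bystander: yellow pipette tip box 85 x 120 x 49 mm. Origin: centre of its underside
- comb: bystander: white gel comb lying flat, about 27 x 98 x 6 mm. Origin on its underside
There are look-alikes about, which are no part of the job. What is shaped like the tray but black or green is not meant.

How it is judged:
By the outcome, as a careful person would: the job done as asked, in the order asked, and still so for the second after the job is handed in, while the arm keeps its last pose, push and grip.
It also fails if it takes over 38 s, if anything falls off the work surface, if the arm or the gripper's body presses on something with over 40 N, if the wrist force passes 120 N, or if a joint passes its speed limit or range.

## Working session

There is one attempt and no reset: what is moved stays moved. The work goes in short steps, Python scripts to look and compute and a tool call to move; the robot and the scene stay as the last step left them, time stands still between calls to the robot, and variables do not carry over. Pictures are saved under pics/ and viewed, and the job is handed in when it is done.

Besides the shell and the picture viewer there is one more tool, called as name(argument=value, ...), one argument or row to a line, values as JSON. arm_command: Moves the arm, as the interface text tells. Its arguments: {"type":"object","properties":{"targets":{"type":"array"}},"required":["targets"]}

```bash
mkdir -p pics; ls
cat > h.py <<'E'
from plant import monitor, viewer, job, boxes_of, cut_out
import numpy as np, cv2
def save(n,p): cv2.imwrite(f'pics/{n}.png',cv2.cvtColor(p,cv2.COLOR_RGB2BGR))
def cloud(cam,d):
    P=viewer.camera_params(cam);K=np.array(P['mtx']);R=np.array(P['R']);t=np.array(P['t'])
    v,u=np.mgrid[:d.shape[0],:d.shape[1]]
    X=np.stack([(u-K[0,2])/K[0,0]*d,(v-K[1,2])/K[1,1]*d,d],-1)
    W=(X-t)@R
    W[d<=0]=np.nan
    return W
def proj(cam,X):
    P=viewer.camera_params(cam);K=np.array(P['mtx']);c=np.array(P['R'])@np.array(X)+np.array(P['t']);q=K@c;return q[:2]/q[2]
E
python3 - <<'E'
from h import *
for c in ['scene','side','wrist']:
    p,d=viewer.read_camera(c); save(c+'0',p); np.savez(c+'0.npz',p=p,d=d,W=cloud(c,d))
    P=viewer.camera_params(c); print(c,np.round(-np.array(P['R']).T@np.array(P['t']),3), np.round(P['R'],2).tolist())
print(monitor.state())
for c in ['scene','side']:
  for q in ['block','tray','frame','stop_thick','stop_thin','jar','tip_box','comb']:
    print(c,q,[(np.round(b['bbox']).tolist(),round(b['conf'],2)) for b in boxes_of(c,q)])
E
```

```text
pics
scene [1.395 0.003 0.609] [[-0.05, 1.0, 0.02], [0.54, 0.04, -0.84], [-0.84, -0.03, -0.54]]
side [0.394 0.494 0.697] [[-0.96, -0.29, 0.01], [-0.22, 0.72, -0.66], [0.19, -0.63, -0.75]]
wrist [ 0.29  -0.475  0.373] [[0.39, -0.92, -0.0], [-0.87, -0.37, 0.32], [-0.29, -0.12, -0.95]]
{'time': 0.15, 'joint_positions': array([-1.17101335e+00,  8.73219151e-02,  1.75318851e-01,  1.65977774e+00,
       -3.79715101e-05,  1.57084171e+00]), 'qvel': array([-0.00111541, -0.00160453,  0.00293076,  0.00091088, -0.00055305,
        0.00080191]), 'joint_torque': array([-2.24303200e-03, -5.20760858e+01,  4.65044689e+01,  1.37856349e-02,
       -7.51538983e-05, -2.80447716e-05]), 'eef_pos': array([ 0.2139992 , -0.50648914,  0.2387538 ]), 'tool_rot': array([ 9.80092515e-01,  1.98540726e-01, -1.16359380e-04, -4.78666895e-04]), 'wrist_force': array([-0.0370978 ,  0.42462083, -0.25258349]), 'torque': array([-0.01483444, -0.01319172, -0.0115201 ]), 'finger_gap': 0.0853987987648721}
scene block [([368.0, 178.0, 393.0, 214.0], 0.88)]
scene tray [([104.0, 234.0, 180.0, 286.0], 0.96), ([210.0, 250.0, 276.0, 3
[... 260 characters left out ...]
r [([139.0, 151.0, 167.0, 192.0], 0.92)]
scene tip_box [([327.0, 249.0, 394.0, 298.0], 0.81)]
scene comb [([268.0, 180.0, 297.0, 189.0], 0.71)]
side block [([212.0, 363.0, 264.0, 382.0], 0.81)]
side tray [([223.0, 174.0, 276.0, 224.0], 0.94), ([314.0, 308.0, 394.0, 382.0], 0.82), ([317.0, 168.0, 371.0, 207.0], 0.76), ([188.0, 104.0, 244.0, 149.0], 0.65), ([128.0, 156.0, 194.0, 212.0], 0.61)]
side frame [([207.0, 161.0, 288.0, 265.0], 0.7)]
side stop_thick [([213.0, 219.0, 267.0, 253.0], 0.76)]
side stop_thin [([236.0, 158.0, 282.0, 175.0], 0.65)]
side jar [([317.0, 103.0, 347.0, 147.0], 0.68)]
side tip_box [([73.0, 230.0, 150.0, 304.0], 0.83)]
side comb [([312.0, 233.0, 330.0, 276.0], 0.85)]
```

View pics/scene0.png

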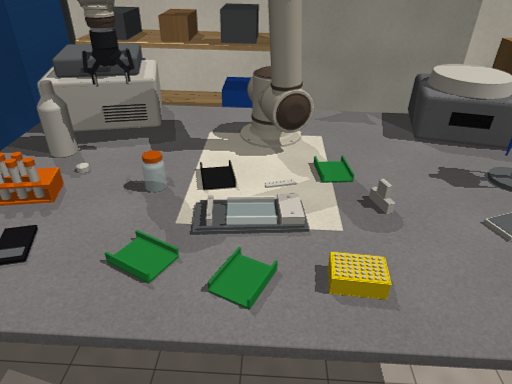

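View pics/side0.png

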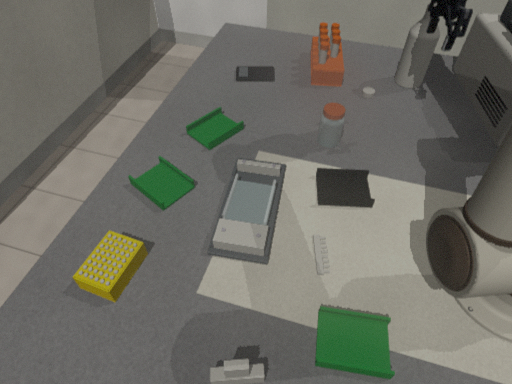

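View pics/wrist0.png

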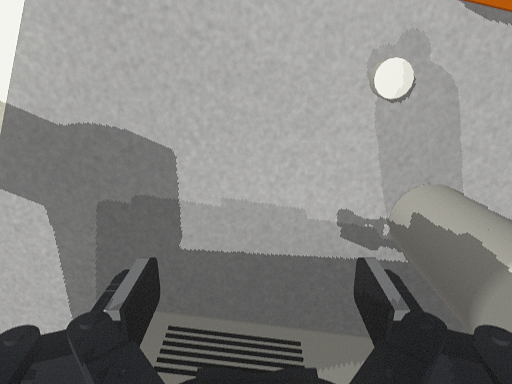

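The scene picture shows the frame at about (250,215), with the thin stop on the left (210,211) and the thick stop on the right (291,208). The clear tray is between them, and its wider gap is on the left, next to the thin stop. The block is at (382,197). Candidates for the tray are clear (250,211), black (218,177) and green (142,256), (243,278) and (333,170); I choose the clear one in the frame. The only block candidate is (382,197). The stops and the comb at (281,183) are white too, but they have a different shape.

Run:
```python
from h import *
S=np.load('scene0.npz');D=np.load('side0.npz')
a=cv2.resize(S['p'][185:245,185:315],None,fx=6,fy=6,interpolation=cv2.INTER_CUBIC);save('crop_frame',a)
b=cv2.resize(S['p'][165:225,350:410],None,fx=8,fy=8,interpolation=cv2.INTER_CUBIC);save('crop_block',b)
c=cv2.resize(D['p'][150:275,190:300],None,fx=4.7,fy=4.7,interpolation=cv2.INTER_CUBIC);save('crop_fside',c)
W=S['W'];V=D['W']
# block: points with z>10mm
m=np.zeros(W.shape[:2],bool);m[170:220,362:400]=1
m&=W[...,2]>.008
P=W[m];print('block',P.min(0),P.max(0))
r=P[P[:,2]>.069];print('ribtop',r.mean(0),len(r),cv2.minAreaRect((r[:,:2]*1000).astype(np.float32)))
b=P[(P[:,2]>.028)&(P[:,2]<.036)];print('basetop',cv2.minAreaRect((b[:,:2]*1000).astype(np.float32)),len(b))
print('all',cv2.minAreaRect((P[:,:2]*1000).astype(np.float32)))
m=np.zeros(V.shape[:2],bool);m[355:384,205:270]=1;m&=V[...,2]>.008
Q=V[m];print('side block',Q.min(0),Q.max(0),cv2.minAreaRect((Q[:,:2]*1000).astype(np.float32)))
for nm,w,bb in [('scene',W,(185,245,185,315)),('side',V,(150,275,200,295))]:
  m=np.zeros(w.shape[:2],bool);m[bb[0]:bb[1],bb[2]:bb[3]]=1
  P=w[m];f=P[P[:,2]>.006];print(nm,'frame',len(f),cv2.minAreaRect((f[:,:2]*1000).astype(np.float32)))
  t=P[(P[:,2]>.0385)&(P[:,2]<.05)];print('tops',len(t))
  for s in (t[:,1]<np.median(f[:,1]),t[:,1]>=np.median(f[:,1])): print(cv2.minAreaRect((t[s][:,:2]*1000).astype(np.float32)),t[s].mean(0),s.sum())
```

```text
block [0.42853928 0.30187676 0.00801325] [0.51981555 0.35341834 0.07581626]
ribtop [0.47383841 0.32657031 0.07260319] 60 ((472.38330078125, 326.9576721191406), (41.978397369384766, 17.646459579467773), 27.340763092041016)
basetop ((471.8795471191406, 327.78717041015625), (91.06951904296875, 25.777488708496094), 23.550823211669922) 118
all ((472.2744140625, 328.26593017578125), (92.05406188964844, 26.592294692993164), 21.09846305847168)
side block [0.42622904 0.30218751 0.00820482] [0.51686127 0.35331858 0.07781683] ((471.26104736328125, 327.91583251953125), (89.62329864501953, 22.562482833862305), 21.326187133789062)
scene frame 3824 ((519.636474609375, -46.73609924316406), (224.8303680419922, 299.7574768066406), 6.149521827697754)
tops 658
((572.6893920898438, -98.95352172851562), (106.94633483886719, 118.11864471435547), 2.446342706680298) [ 0.57843964 -0.13655986  0.03994584] 131
((555.6985473632812, 30.13134002685547), (110.69574737548828, 133.76805114746094), 2.845036745071411) [0.55709289 0.06167965 0.0401808 ] 527
side frame 5594 ((563.6232299804688, -41.418792724609375), (131.5397491455078, 302.4641418457031), 6.176774024963379)
tops 1580
((571.7216186523438, -81.85709381103516), (109.699462890625, 152.92723083496094), 3.9920384883880615) [ 0.57150767 -0.11145096  0.04068439] 314
((554.8619995117188, 40.90350341796875), (109.85922241210938, 109.68558502197266), 6.250708103179932) [0.55202495 0.06336672 0.04135728] 1266
```

View pics/crop_frame.png

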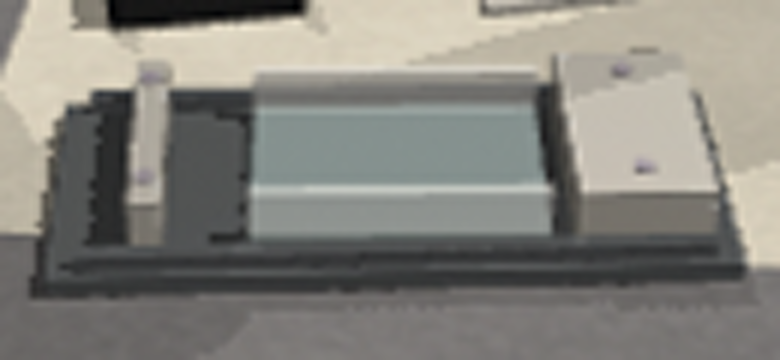

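View pics/crop_fside.png

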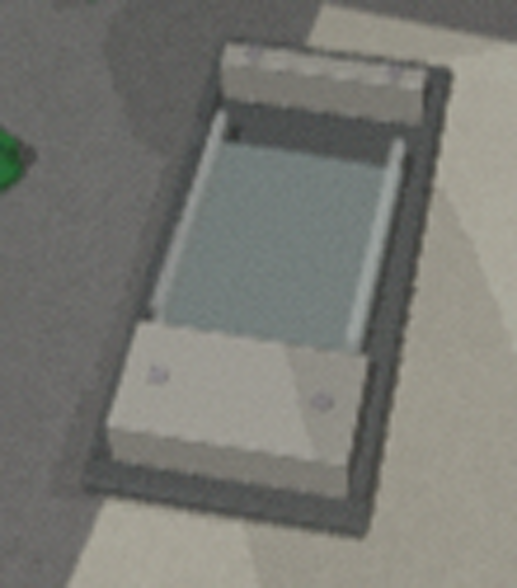

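View pics/crop_block.png

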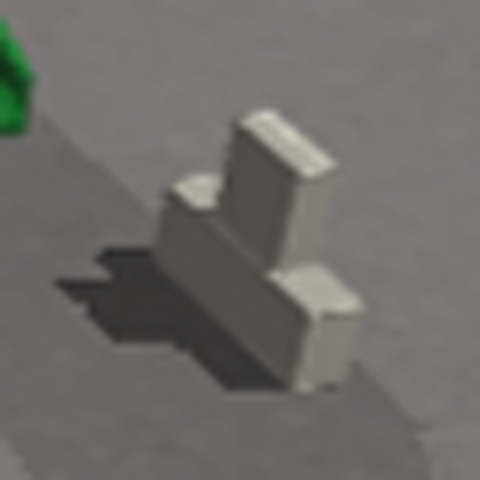

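Estimates so far: the frame is centred at about (0.564, -0.041) with its x axis yawed 6.2°. The block is at (0.4715, 0.328), yawed 21.3°. The wide gap is at the thin stop (-y end). First I turn the wrist so that joint 6 stays in range, then go over the frame for a close look.

arm_command(
  targets=[
    {"dp": [0, 0, -3], "twist": -8.5, "fingers": 0},
    {"dp": [0, 0, -3], "twist": -8.5, "fingers": 0},
    {"dp": [0, 0, -3], "twist": -8.5, "fingers": 0},
    {"dp": [0, 0, -3], "twist": -8.5, "fingers": 0},
    {"dp": [0, 0, -3], "twist": -8.5, "fingers": 0},
    {"dp": [0, 0, -3], "twist": -8.5, "fingers": 0},
    {"dp": [0, 0, -3], "twist": -8.5, "fingers": 0},
    {"dp": [0, 0, -3], "twist": -8.5, "fingers": 0},
    {"dp": [0, 0, -3], "twist": -8.5, "fingers": 0},
    {"dp": [0, 0, -3], "twist": -8.5, "fingers": 0},
    {"dp": [0, 0, -3], "twist": -8.5, "fingers": 0},
    {"dp": [0, 0, -3], "twist": -8.5, "fingers": 0},
    {"dp": [0, 0, -3], "twist": -8.5, "fingers": 0},
    {"dp": [0, 0, -3], "twist": -8.5, "fingers": 0},
    {"dp": [0, 0, -3], "twist": -8.5, "fingers": 0},
    {"dp": [0, 0, -3], "twist": -8.5, "fingers": 0},
    {"dp": [0, 0, -3], "twist": -8.5, "fingers": 0},
    {"dp": [0, 0, -3], "twist": -8.5, "fingers": 0},
    {"dp": [0, 0, -3], "twist": -8.5, "fingers": 0},
    {"dp": [0, 0, -3], "twist": -8.4, "fingers": 0},
  ],
)

```text
time: 2.95
eef_pos: [0.2141, -0.5066, 0.2994]
tool_rot: [-0.115, 0.993, -0.0, 0.0]
wrist_force: [-0.2, 0.5, -0.2]
finger_gap: 0.0852
```

```bash
cat >> h.py <<'E'
from scipy.spatial.transform import Rotation as Ro
def where(): 
    s=monitor.state(); R=Ro.from_quat(s['tool_rot']).as_matrix()
    print('t',round(s['time'],2),'p',np.round(s['eef_pos']*1000,1),'yaw',round(np.degrees(np.arctan2(R[1,0],R[0,0]))%360,2),'gap',round(s['finger_gap']*1000,1),'F',np.round(s['wrist_force'],1),'T',np.round(s['torque'],2),'q',np.round(s['joint_positions'],2))
    return s,R
def togo(tgt,yaw=None):
    s,R=where(); print('dp mm',np.round(R.T@(np.array(tgt)-s['eef_pos'])*1000,1))
    if yaw is not None: print('twist',np.round(-((yaw-np.degrees(np.arctan2(R[1,0],R[0,0]))+180)%360-180),2))
E
python3 -c "
from h import *
togo([.57,-.05,.30],186.2)"
```

```text
t 2.95 p [ 214.1 -506.6  299.4] yaw 193.16 gap 85.2 F [-0.2  0.5 -0.2] T [0.   0.03 0.03] q [-1.17  0.12  0.33  1.78 -0.   -1.4 ]
dp mm [-450.5  363.6   -0.6]
twist 6.96
```

arm_command(
  targets=[
    {"dp": [-32, 26, 0], "twist": 0, "fingers": 0},
    {"dp": [-32, 26, 0], "twist": 0, "fingers": 0},
    {"dp": [-32, 26, 0], "twist": 0, "fingers": 0},
    {"dp": [-32, 26, 0], "twist": 0, "fingers": 0},
    {"dp": [-32, 26, 0], "twist": 0, "fingers": 0},
    {"dp": [-32, 26, 0], "twist": 0, "fingers": 0},
    {"dp": [-32, 26, 0], "twist": 0, "fingers": 0},
    {"dp": [-32, 26, 0], "twist": 0, "fingers": 0},
    {"dp": [-32, 26, 0], "twist": 0, "fingers": 0},
    {"dp": [-32, 26, 0], "twist": 0, "fingers": 0},
    {"dp": [-32, 26, 0], "twist": 0, "fingers": 0},
    {"dp": [-32, 26, 0], "twist": 0, "fingers": 0},
    {"dp": [-32, 26, 0], "twist": 0, "fingers": 0},
    {"dp": [-32, 26, 0], "twist": 0, "fingers": 0},
    {"dp": [0, 0, 0], "twist": 0, "fingers": 0},
    {"dp": [0, 0, 0], "twist": 0, "fingers": 0},
  ],
)

```text
time: 4.55
eef_pos: [0.5705, -0.0517, 0.2987]
tool_rot: [-0.112, 0.994, 0.0, -0.001]
wrist_force: [-0.8, -0.1, 0.2]
finger_gap: 0.0854
```

```bash
python3 -c "
from h import *
where()
p,d=viewer.read_camera('wrist');save('wrist1',p);np.savez('wrist1.npz',p=p,d=d,W=cloud('wrist',d))
for q in ['tray','stop_thin','stop_thick','frame']:
  r=cut_out('wrist',q); print(q,[(np.round(b['bbox']).tolist(),round(b['conf'],2)) for b in r])
"
```

```text
t 4.55 p [570.5 -51.7 298.7] yaw 192.91 gap 85.4 F [-0.8 -0.1  0.2] T [-0.02  0.01  0.01] q [-0.09  0.18  0.39  1.79 -0.   -0.32]
tray [([207.0, 92.0, 331.0, 193.0], 0.73), ([490.0, 0.0, 512.0, 6.0], 0.68), ([1.0, 174.0, 125.0, 287.0], 0.64), ([174.0, 241.0, 286.0, 352.0], 0.63)]
stop_thin [([167.0, 83.0, 184.0, 180.0], 0.8)]
stop_thick [([318.0, 104.0, 393.0, 200.0], 0.95)]
frame [([142.0, 69.0, 393.0, 197.0], 0.68)]
```

View pics/wrist1.png

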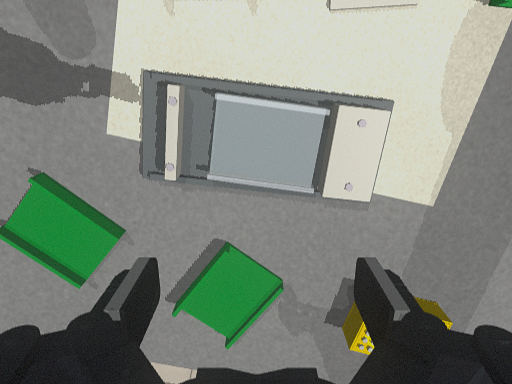

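The wrist view shows the thin stop at (175,131), the clear tray spanning columns 208-328 and the thick stop at (357,152). The wide gap is between the thin stop and the tray.

Run:
```python
from h import *
D=np.load('wrist1.npz');W=D['W'];p=D['p']
save('w1c',cv2.resize(p[60:210,130:400],None,fx=2.9,fy=2.9,interpolation=cv2.INTER_CUBIC))
m=np.zeros(W.shape[:2],bool);m[60:210,130:400]=1
P=W[m];f=P[P[:,2]>.005];r=cv2.minAreaRect((f[:,:2]*1000).astype(np.float32));print('frame',r)
a=np.radians(r[2]); 
if a>np.radians(45): a-=np.pi/2
c=np.array(r[0])/1000; ux=np.array([np.cos(a),np.sin(a)]);uy=np.array([-np.sin(a),np.cos(a)])
F=np.stack([(W[...,:2]-c)@ux,(W[...,:2]-c)@uy,W[...,2]],-1)*1000
top=m&(F[...,2]>36)&(F[...,2]<48)
y=F[...,1][top]; h,e=np.histogram(y,np.arange(-150,152,2)); print([(int(b),int(n)) for b,n in zip(e,h) if n])
for s in (-1,1):
  t=top&(F[...,1]*s>79) ; q=F[t]; print('stop',s,cv2.minAreaRect(q[:,:2].astype(np.float32)),np.percentile(q[:,1],[1,99]))
# tray by colour/height
for xs in (-52,-47,-40,-20,0,20,40,47,52):
  s=m&(abs(F[...,0]-xs)<1.5); q=F[s]; q=q[np.argsort(q[:,1])]
  z=q[:,2]; yy=q[:,1]
  print(xs,[(int(b),round(float(np.median(z[(yy>=b)&(yy<b+5)])))) for b in range(-115,95,5) if ((yy>=b)&(yy<b+5)).any()])
```

```text
frame ((561.52197265625, -45.76914978027344), (130.89012145996094, 300.3768310546875), 6.291857719421387)
[(-116, 3), (-114, 124), (-112, 157), (-110, 173), (-108, 171), (-106, 168), (-104, 173), (-102, 191), (-100, 88), (-64, 6), (-62, 17), (-60, 18), (-58, 19), (-56, 20), (-54, 22), (-52, 19), (-50, 21), (-48, 18), (-46, 21), (-44, 22), (-42, 18), (-40, 18), (-38, 23), (-36, 18), (-34, 19), (-32, 21), (-30, 19), (-28, 20), (-26, 19), (-24, 20), (-22, 19), (-20, 21), (-18, 16), (-16, 21), (-14, 20), (-12, 20), (-10, 19), (-8, 21), (-6, 18), (-4, 20), (-2, 19), (0, 20), (2, 21), (4, 17), (6, 17), (8, 21), (10, 22), (12, 19), (14, 18), (16, 18), (18, 24), (20, 20), (22, 15), (24, 23), (26, 18), (28, 21), (30, 18), (32, 21), (34, 20), (36, 21), (38, 17), (40, 19), (42, 20), (44, 19), (46, 20), (48, 18), (50, 20), (52, 20), (54, 17), (56, 21), (58, 17), (60, 19), (62, 18), (64, 20), (66, 14), (68, 5), (76, 179), (78, 167), (80, 154), (82, 157), (84, 163), (86, 154), (88, 162), (90, 165), (92, 157), (94, 157), (96, 158), (98, 163), (100, 157), (102, 153), (104, 165), (106, 167), (108, 15
[... 3661 characters left out ...]
(-85, 12), (-80, 12), (-75, 11), (-70, 12), (-65, 40), (-60, 40), (-55, 40), (-50, 40), (-45, 40), (-40, 40), (-35, 40), (-30, 40), (-25, 40), (-20, 41), (-15, 40), (-10, 40), (-5, 40), (0, 39), (5, 40), (10, 40), (15, 40), (20, 39), (25, 39), (30, 33), (35, 33), (40, 33), (45, 33), (50, 33), (55, 33), (60, 30), (65, 24), (70, 11), (75, 31), (80, 42), (85, 42), (90, 42)]
52 [(-115, 42), (-110, 42), (-105, 41), (-100, 15), (-95, 12), (-90, 11), (-85, 12), (-80, 12), (-75, 12), (-70, 12), (-15, 40), (-5, 39), (0, 39), (5, 40), (10, 39), (15, 40), (20, 40), (25, 40), (30, 40), (35, 40), (40, 39), (45, 40), (50, 40), (55, 39), (60, 39), (65, 39), (70, 12), (75, 28), (80, 42), (85, 42), (90, 42)]
```

View pics/w1c.png

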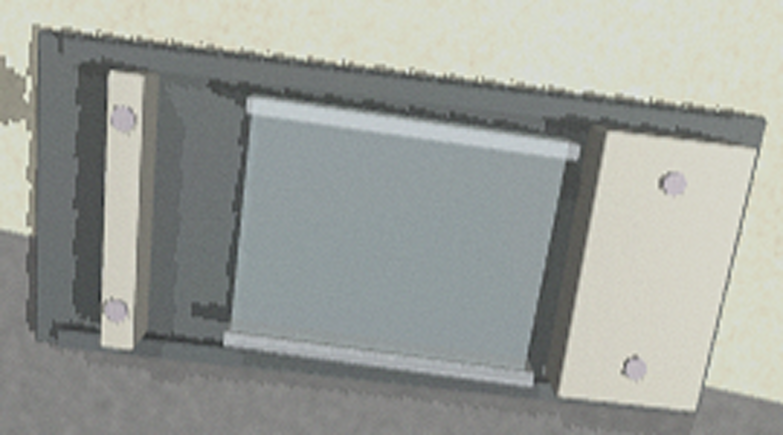

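The gap at the thin stop is about 36 mm and the other about 8 mm, and the tray is yawed about -1.5° relative to the frame. Next I move above the block.

arm_command(
  targets=[
    {"dp": [0, 0, 0], "twist": -8.4, "fingers": 0},
    {"dp": [-4.1, 35.4, 9], "twist": 0, "fingers": 0},
    {"dp": [-4.1, 35.4, 9], "twist": 0, "fingers": 0},
    {"dp": [-4.1, 35.4, 9], "twist": 0, "fingers": 0},
    {"dp": [-4.1, 35.4, 9], "twist": 0, "fingers": 0},
    {"dp": [-4.1, 35.4, 9], "twist": 0, "fingers": 0},
    {"dp": [-4.1, 35.4, 9], "twist": 0, "fingers": 0},
    {"dp": [-4.1, 35.4, 9], "twist": 0, "fingers": 0},
    {"dp": [-4.1, 35.4, 9], "twist": 0, "fingers": 0},
    {"dp": [-4.1, 35.4, 9], "twist": 0, "fingers": 0},
    {"dp": [-4.1, 35.4, 9], "twist": 0, "fingers": 0},
    {"dp": [-4.1, 35.4, 9], "twist": 0, "fingers": 0},
    {"dp": [0, 0, 0], "twist": 0, "fingers": 0},
    {"dp": [0, 0, 0], "twist": 0, "fingers": 0},
  ],
)

```text
time: 6.2
eef_pos: [0.4712, 0.3267, 0.2003]
tool_rot: [-0.184, 0.983, -0.0, -0.0]
wrist_force: [-0.3, 0.1, 0.1]
finger_gap: 0.0856
```

Run:
```python
from h import *
togo([.4715,.328,.047],201.3)
p,d=viewer.read_camera('wrist');save('wrist2',p);W=cloud('wrist',d);np.savez('wrist2.npz',p=p,d=d,W=W)
m=(W[...,2]>.008)&(abs(W[...,0]-.4715)<.07)&(abs(W[...,1]-.328)<.05)&(W[...,2]<.085)
for lo,hi in((.07,.08),(.030,.038),(.008,.08)):
  q=W[m&(W[...,2]>lo)&(W[...,2]<hi)]; print(lo,len(q),cv2.minAreaRect((q[:,:2]*1000).astype(np.float32)))
togo([.4715,.328,.047],201.3)
```

```text
t 6.2 p [471.2 326.7 200.3] yaw 201.24 gap 85.6 F [-0.3  0.1  0.1] T [0.04 0.01 0.  ] q [ 0.61  0.13  0.15  1.59 -0.    0.24]
dp mm [ -0.7   1.1 153.3]
twist -0.06
0.07 972 ((469.75927734375, 324.310791015625), (39.52879333496094, 15.736351013183594), 21.83266258239746)
0.03 1183 ((469.9627380371094, 324.3555908203125), (89.2459487915039, 21.90121078491211), 21.364173889160156)
0.008 2365 ((469.9353942871094, 324.3448791503906), (89.30472564697266, 21.90121078491211), 21.364173889160156)
t 6.25 p [471.6 326.2 200.7] yaw 201.18 gap 85.4 F [-0.4  0.5  0. ] T [ 0.03 -0.02  0.  ] q [ 0.61  0.13  0.15  1.59 -0.    0.24]
dp mm [ -0.5   1.7 153.7]
twist -0.12
```

View pics/wrist2.png

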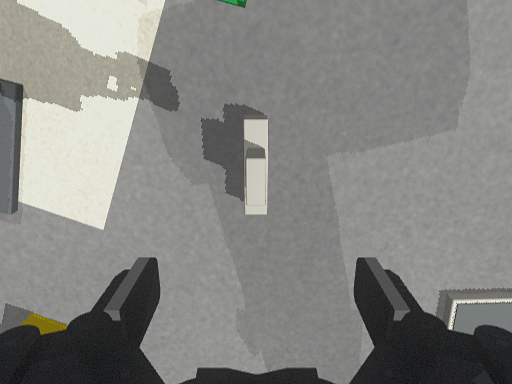

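The block is at (256,165), centred between the jaws and square to them. The wrist, scene and side estimates differ by about 4 mm, within calibration error, and the jaws will centre it. I descend and close.

arm_command(
  targets=[
    {"dp": [0.5, 0, 40], "twist": 0, "fingers": 0},
    {"dp": [0.5, 0, 40], "twist": 0, "fingers": 0},
    {"dp": [0, 0, 35], "twist": 0, "fingers": 0.2},
    {"dp": [0, 0, 25], "twist": 0, "fingers": 0.3},
    {"dp": [0, 0, 11.5], "twist": 0, "fingers": 0.5},
    {"dp": [0, 0, 0], "twist": 0, "fingers": 0.6},
    {"dp": [0, 0, 0], "twist": 0, "fingers": 0.7},
    {"dp": [0, 0, 0], "twist": 0, "fingers": 1},
    {"dp": [0, 0, 0], "twist": 0, "fingers": 1},
    {"dp": [0, 0, 0], "twist": 0, "fingers": 1},
    {"dp": [0, 0, 0], "twist": 0, "fingers": 1},
    {"dp": [0, 0, 0], "twist": 0, "fingers": 1},
  ],
)

```text
time: 7.45
eef_pos: [0.4715, 0.327, 0.0509]
tool_rot: [-0.184, 0.983, 0.0, 0.002]
wrist_force: [0.6, -1.5, 6.6]
finger_gap: 0.0153
```

Run:
```python
from h import *
where()
p,d=viewer.read_camera('wrist');save('wrist3',p)
```

```text
t 7.45 p [471.5 327.   50.9] yaw 201.2 gap 15.3 F [ 0.6 -1.5  6.6] T [-0.38 -0.02 -0.05] q [ 0.61  0.15 -0.12  1.3  -0.    0.24]
```

View pics/wrist3.png

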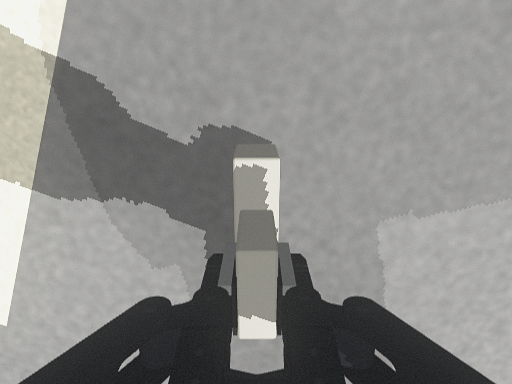

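Gripped: the jaw gap is 15.3 mm and the rib lies centred between the pads at (257,270). I lift, align to the frame and go above the gap.

arm_command(
  targets=[
    {"dp": [0, 0, -20], "twist": 0, "fingers": 1},
    {"dp": [0, 0, -40], "twist": 0, "fingers": 1},
    {"dp": [0, 0, -40], "twist": 0, "fingers": 1},
    {"dp": [0, 0, 0], "twist": 7.5, "fingers": 1},
    {"dp": [0, 0, 0], "twist": 7.4, "fingers": 1},
    {"dp": [-4, -35.3, 0], "twist": 0, "fingers": 1},
    {"dp": [-4, -35.3, 0], "twist": 0, "fingers": 1},
    {"dp": [-4, -35.3, 0], "twist": 0, "fingers": 1},
    {"dp": [-4, -35.3, 0], "twist": 0, "fingers": 1},
    {"dp": [-4, -35.3, 0], "twist": 0, "fingers": 1},
    {"dp": [-4, -35.3, 0], "twist": 0, "fingers": 1},
    {"dp": [-4, -35.3, 0], "twist": 0, "fingers": 1},
    {"dp": [-4, -35.3, 0], "twist": 0, "fingers": 1},
    {"dp": [-4, -35.3, 0], "twist": 0, "fingers": 1},
    {"dp": [-4, -35.3, 0], "twist": 0, "fingers": 1},
    {"dp": [-4, -35.3, 0], "twist": 0, "fingers": 1},
    {"dp": [-4, -35.3, 0], "twist": 0, "fingers": 1},
    {"dp": [-4, -35.3, 0], "twist": 0, "fingers": 1},
    {"dp": [0, 0, 0], "twist": 0, "fingers": 1},
  ],
)

```text
time: 9.4
eef_pos: [0.5731, -0.1274, 0.1488]
tool_rot: [-0.053, 0.999, -0.001, 0.0]
wrist_force: [0.1, 0.6, -2.8]
finger_gap: 0.015
```

arm_command(
  targets=[
    {"dp": [0, 0, 0], "twist": 0, "fingers": 1},
    {"dp": [0, 0, 0], "twist": 0, "fingers": 1},
  ],
)

```text
time: 9.6
eef_pos: [0.5725, -0.1232, 0.149]
tool_rot: [-0.055, 0.998, 0.0, 0.0]
wrist_force: [-0.4, 0.3, -1.8]
finger_gap: 0.0152
```

Run:
```python
from h import *
togo([.5724,-.1243,.15],186.25)
for c in ['scene','side','wrist']:
    p,d=viewer.read_camera(c); save(c+'4',p); np.savez(c+'4.npz',p=p,d=d,W=cloud(c,d))
where()
a=np.load('side4.npz')['p'][90:275,170:320];b=np.load('scene4.npz')['p'][130:250,170:320]
save('sc4',np.hstack([cv2.resize(a,(400,493),interpolation=cv2.INTER_CUBIC),np.vstack([cv2.resize(b,(400,320),interpolation=cv2.INTER_CUBIC),np.zeros((173,400,3),np.uint8)])]))
```

```text
t 9.6 p [ 572.5 -123.2  149. ] yaw 186.33 gap 15.2 F [-0.4  0.3 -1.8] T [ 0.03 -0.01  0.03] q [-0.21  0.16  0.08  1.49  0.   -0.32]
dp mm [ 0.3 -1.1 -1. ]
twist 0.08
t 9.75 p [ 572.6 -122.9  149. ] yaw 186.38 gap 15.1 F [ 0.4  0.4 -3.2] T [ 0.01 -0.03 -0.01] q [-0.21  0.16  0.08  1.49  0.   -0.32]
```

View pics/sc4.png

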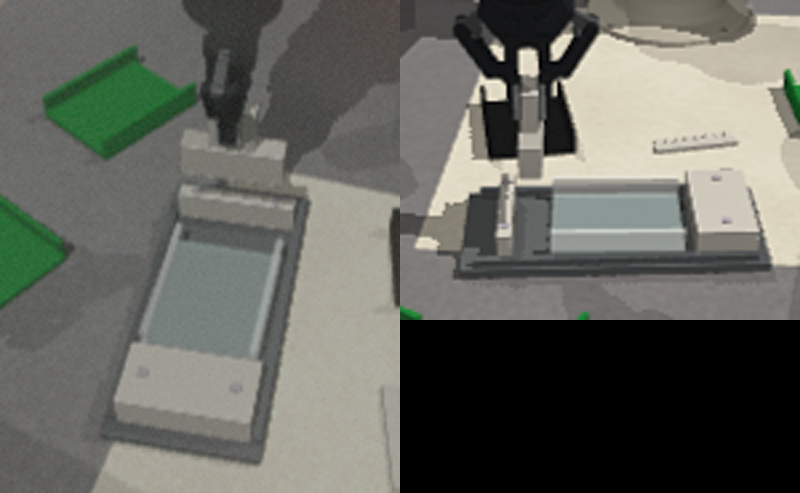

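View pics/wrist4.png

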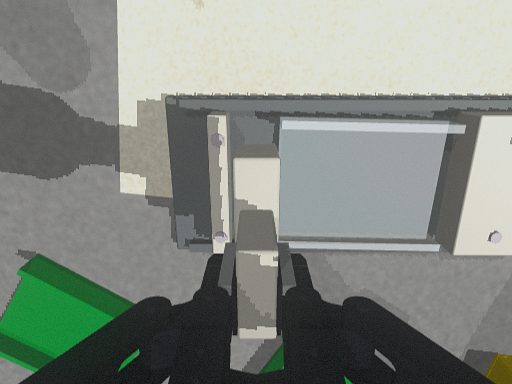

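The wrist view shows the block (base at columns 234-280) above the gap, with the thin stop's face at column ~230 and the tray's end at ~280. Depth will give the relative offsets.

Run:
```python
from h import *
a=np.radians(6.3);uy=np.array([-np.sin(a),np.cos(a)]);ux=np.array([np.cos(a),np.sin(a)])
for c in ['wrist','scene','side']:
  W=np.load(c+'4.npz')['W']; q=W[np.isfinite(W[...,0])]
  o=np.array([.5725,-.123]); x=(q[:,:2]-o)@ux*1000;y=(q[:,:2]-o)@uy*1000;z=q[:,2]*1000
  def pr(n,m): 
    if m.sum()>5: print(c,n,m.sum(),'y',np.round(np.percentile(y[m],[0.5,2,50,98,99.5]),1),'x',np.round(np.percentile(x[m],[1,99]),1),'z',round(np.median(z[m]),1),'rect',cv2.minAreaRect(np.c_[x,y][m].astype(np.float32))[2])
  pr('block base',(abs(x)<60)&(abs(y)<25)&(z>100)&(z<136)&((abs(x)>22)))
  pr('thin top',(abs(x)<70)&(y<0)&(y>-45)&(z>39)&(z<45))
  pr('tray wall-',(abs(x+47)<10)&(y>0)&(y<180)&(z>36)&(z<41.5)&(y<155))
  pr('tray wall+',(abs(x-49)<10)&(y>0)&(y<180)&(z>36)&(z<41.5)&(y<155))
  pr('tray floor',(abs(x)<38)&(y>0)&(y<155)&(z>16.5)&(z<20))
  pr('thick top',(abs(x)<60)&(y>145)&(y<240)&(z>41)&(z<45))
```

```text
wrist block base 3008 y [-11.  -10.6  -0.2  10.2  10.7] x [-47.3 -22.2] z 131.6 rect 0.23383133113384247
wrist thin top 2545 y [-35.  -34.7 -28.  -21.3 -21.1] x [-55.5  49.3] z 41.6 rect 0.0030036719981580973
wrist tray wall- 1668 y [ 18.1  20.2  82.1 145.1 147.1] x [-52.2 -44.2] z 39.5 rect 87.86211395263672
wrist tray wall+ 1339 y [ 19.7  25.2  84.4 143.1 145. ] x [41.5 49.8] z 39.4 rect 88.608154296875
wrist tray floor 13225 y [ 19.1  20.9  82.5 144.1 146. ] x [-37.4  37.1] z 17.6 rect 89.9615249633789
wrist thick top 5041 y [155.5 156.3 172.6 196.7 199.8] x [-54.9  51.6] z 41.7 rect 0.3404289186000824
scene block base 140 y [-8.8 -8.5  3.  13.  13. ] x [22.8 46.2] z 122.2 rect 83.49333953857422
scene thin top 95 y [-31.9 -31.8 -25.3 -19.  -18.8] x [-53.8  54.1] z 40.0 rect 89.92510986328125
scene tray wall- 88 y [ 20.6  22.6  80.9 146.8 148.9] x [-51.2 -40.8] z 37.5 rect 0.7186187505722046
scene tray wall+ 102 y [ 18.3  20.8  80.5 142.9 146.5] x [42.  52.2] z 37.6 rect 88.67701721191406
scene tray floor 142 y [ 20.2  22.4  86.  147.7 149.4] x [-36.1  14.5] z 17.2 rect 87.96907806396484
scene thick top 106 y [158.4 158.9 187.6 217.2 217.3] x [-49.5  54.6] z 41.6 rect 88.2244873046875
side block base 326 y [-8.6 -6.4 12.2 14.8 15.2] x [-45.1  43.6] z 125.3 rect 0.6040496826171875
side thin top 187 y [-33.2 -32.6 -23.5 -17.  -16.2] x [-52.9  54.6] z 41.1 rect 0.42740923166275024
side tray wall- 121 y [ 20.3  23.5  91.9 148.  149.5] x [-49.7 -42.5] z 39.4 rect 88.88611602783203
side tray wall+ 121 y [ 19.4  21.2  90.6 146.7 148.2] x [43.6 51.9] z 39.3 rect 88.74679565429688
side tray floor 940 y [ 19.7  22.2  84.6 139.1 141.1] x [-37.2  37.1] z 17.7 rect 0.05193649232387543
side thick top 747 y [159.7 160.4 190.5 217.5 218.6] x [-53.1  53.6] z 41.9 rect 0.8161728382110596
```

All three cameras agree that the block should move about 2 mm toward the thin stop to be centred in a gap of roughly 37 mm. I adjust and lower it.

arm_command(
  targets=[
    {"dp": [0, -2, 0], "twist": 0.1, "fingers": 1},
    {"dp": [0, 0, 20], "twist": 0, "fingers": 1},
    {"dp": [0, 0, 20], "twist": 0, "fingers": 1},
    {"dp": [0, 0, 0], "twist": 0, "fingers": 1},
    {"dp": [0, 0, 0], "twist": 0, "fingers": 1},
  ],
)

```text
time: 10.25
eef_pos: [0.5727, -0.1255, 0.1091]
tool_rot: [-0.054, 0.999, 0.0, -0.0]
wrist_force: [-0.2, -0.5, -2.3]
finger_gap: 0.0153
```

Run:
```python
from h import *
where()
c='wrist';p,d=viewer.read_camera(c); save(c+'5',p); W=cloud(c,d)
a=np.radians(6.3);uy=np.array([-np.sin(a),np.cos(a)]);ux=np.array([np.cos(a),np.sin(a)])
q=W[np.isfinite(W[...,0])]
o=np.array([.5725,-.123]); x=(q[:,:2]-o)@ux*1000;y=(q[:,:2]-o)@uy*1000;z=q[:,2]*1000
def pr(n,m):
    if m.sum()>5: print(c,n,m.sum(),'y',np.round(np.percentile(y[m],[0.5,2,50,98,99.5]),1),'x',np.round(np.percentile(x[m],[1,99]),1),'z',round(np.median(z[m]),1))
pr('block base',(abs(x)<60)&(abs(y)<25)&(z>70)&(z<100)&((abs(x)>22)))
pr('thin top',(abs(x)<70)&(y<0)&(y>-45)&(z>39)&(z<45))
pr('tray wall-',(abs(x+47)<10)&(y>0)&(y<155)&(z>36)&(z<41.5))
```

```text
t 10.25 p [ 572.7 -125.5  109.1] yaw 186.23 gap 15.3 F [-0.2 -0.5 -2.3] T [-0.02 -0.03 -0.02] q [-0.22  0.16  0.01  1.42 -0.   -0.32]
wrist block base 2860 y [-13.8 -13.4  -3.    7.5   7.9] x [-47.  -22.1] z 92.4
wrist thin top 2890 y [-35.2 -34.9 -28.2 -21.5 -21.3] x [-55.4  28.9] z 42.2
wrist tray wall- 2371 y [ 17.8  19.6  81.9 145.1 147. ] x [-51.7 -43.7] z 40.1
```

View pics/wrist5.png

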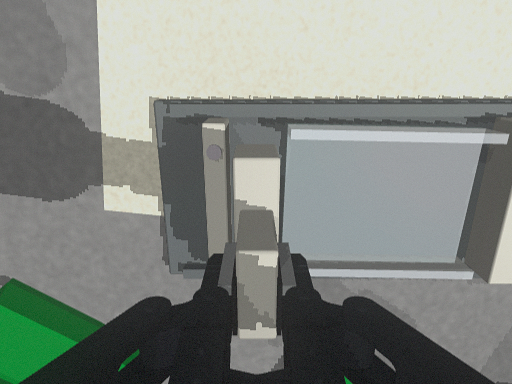

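Clearances are about 7.5 mm to the stop and 10 mm to the tray. I continue down with a +1 mm nudge.

arm_command(
  targets=[
    {"dp": [0, 1, 12], "twist": 0, "fingers": 1},
    {"dp": [0, 0, 12], "twist": 0, "fingers": 1},
    {"dp": [0, 0, 10], "twist": 0, "fingers": 1},
    {"dp": [0, 0, 6], "twist": 0, "fingers": 1},
    {"dp": [0, 0, 3], "twist": 0, "fingers": 1},
    {"dp": [0, 0, 0], "twist": 0, "fingers": 1},
    {"dp": [0, 0, 0], "twist": 0, "fingers": 1},
  ],
)

```text
time: 11.0
eef_pos: [0.5729, -0.1249, 0.0661]
tool_rot: [-0.054, 0.999, -0.0, 0.0]
wrist_force: [0.1, -0.8, -1.9]
finger_gap: 0.0153
```

arm_command(
  targets=[
    {"dp": [0, 0, 1], "twist": 0, "fingers": 1},
    {"dp": [0, 0, 0], "twist": 0, "fingers": 1},
  ],
)

```text
time: 11.2
eef_pos: [0.5729, -0.1248, 0.0651]
tool_rot: [-0.054, 0.999, -0.0, 0.0]
wrist_force: [0.9, -0.6, -0.8]
finger_gap: 0.0155
```

arm_command(
  targets=[
    {"dp": [0, 0, 1], "twist": 0, "fingers": 1},
    {"dp": [0, 0, 0], "twist": 0, "fingers": 1},
  ],
)

```text
time: 11.4
eef_pos: [0.5727, -0.1248, 0.0637]
tool_rot: [-0.054, 0.999, 0.0, -0.0]
wrist_force: [-0.5, 0.0, -3.0]
finger_gap: 0.0149
```

arm_command(
  targets=[
    {"dp": [0, 0, 0.7], "twist": 0, "fingers": 1},
    {"dp": [0, 0, 0], "twist": 0, "fingers": 1},
  ],
)

```text
time: 11.6
eef_pos: [0.5727, -0.1248, 0.063]
tool_rot: [-0.054, 0.999, -0.0, -0.0]
wrist_force: [0.5, 0.4, -2.1]
finger_gap: 0.0152
```

arm_command(
  targets=[
    {"dp": [0, 0, 0.7], "twist": 0, "fingers": 1},
    {"dp": [0, 0, 0], "twist": 0, "fingers": 1},
  ],
)

```text
time: 11.8
eef_pos: [0.5727, -0.1249, 0.0629]
tool_rot: [-0.054, 0.999, -0.0, 0.0]
wrist_force: [-3.0, -1.5, 3.5]
finger_gap: 0.0152
```

Run:
```python
from h import *
where()
for c in ['scene','side','wrist']:
    p,d=viewer.read_camera(c); save(c+'6',p); np.savez(c+'6.npz',p=p,d=d,W=cloud(c,d))
where()
a=np.load('side6.npz')['p'][90:275,170:320];b=np.load('scene6.npz')['p'][130:250,170:320]
save('sc6',np.hstack([cv2.resize(a,(400,493),interpolation=cv2.INTER_CUBIC),np.vstack([cv2.resize(b,(400,320),interpolation=cv2.INTER_CUBIC),np.zeros((173,400,3),np.uint8)])]))
```

```text
t 11.8 p [ 572.7 -124.9   62.9] yaw 186.2 gap 15.2 F [-3.  -1.5  3.5] T [0.04 0.48 0.07] q [-0.21  0.18 -0.07  1.33 -0.   -0.32]
t 11.95 p [ 572.7 -124.9   62.9] yaw 186.2 gap 15.2 F [-3.3  0.9  5.4] T [0.13 0.69 0.03] q [-0.21  0.18 -0.07  1.33 -0.   -0.32]
```

View pics/sc6.png

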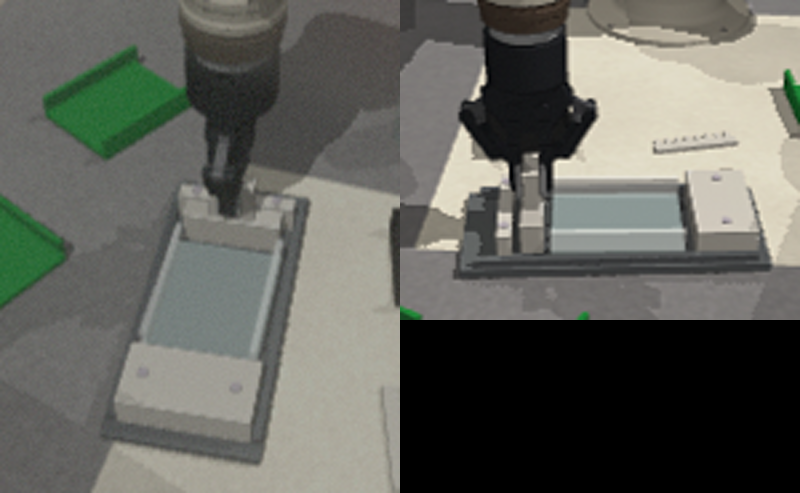

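View pics/wrist6.png

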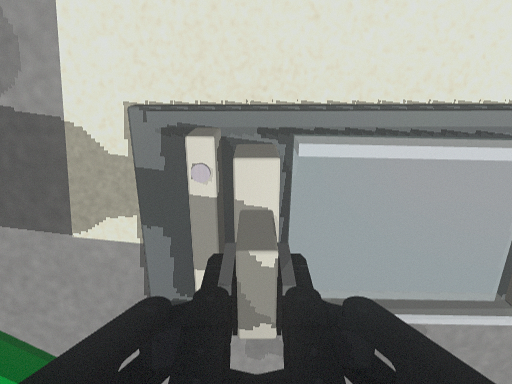

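The block sits on the bed in the gap with light contact, and the tray has not moved. The push along tool +y should be about 17 mm in total.

arm_command(
  targets=[
    {"dp": [0, 1.5, 0], "twist": 0, "fingers": 1},
    {"dp": [0, 1.5, 0], "twist": 0, "fingers": 1},
    {"dp": [0, 1.5, 0], "twist": 0, "fingers": 1},
    {"dp": [0, 1.5, 0], "twist": 0, "fingers": 1},
    {"dp": [0, 1.5, 0], "twist": 0, "fingers": 1},
    {"dp": [0, 1.5, 0], "twist": 0, "fingers": 1},
    {"dp": [0, 1.5, 0], "twist": 0, "fingers": 1},
    {"dp": [0, 1.5, 0], "twist": 0, "fingers": 1},
    {"dp": [0, 0, 0], "twist": 0, "fingers": 1},
  ],
)

```text
time: 12.85
eef_pos: [0.5721, -0.1132, 0.0629]
tool_rot: [-0.054, 0.999, -0.001, 0.001]
wrist_force: [0.5, -4.3, 4.9]
finger_gap: 0.0146
```

```bash
cat > g.py <<'E'
from h import *
import sys
where()
c='wrist';p,d=viewer.read_camera(c); save(c+sys.argv[1],p); W=cloud(c,d)
a=np.radians(6.3);uy=np.array([-np.sin(a),np.cos(a)]);ux=np.array([np.cos(a),np.sin(a)])
q=W[np.isfinite(W[...,0])]
o=np.array([.5725,-.123]); x=(q[:,:2]-o)@ux*1000;y=(q[:,:2]-o)@uy*1000;z=q[:,2]*1000
for X in (-47,-35,-20,0,20,35,46):
    s=(abs(x-X)<2)&(y>60)
    fl=s&(z<41.0)&(z>(36 if abs(X)>44 else 16))&(z<(41.3 if abs(X)>44 else 20)); th=s&(z>41.6)&(z<46)&(y>140)
    b=(abs(x-X)<2)&(y>-20)&(y<40)&(z>43)&(z<49)
    print(X,'tray end',np.round(np.percentile(y[fl],99.5),1) if fl.sum()>5 else None,'stop',np.round(np.percentile(y[th],.5),1) if th.sum()>5 else None,'block front',np.round(np.percentile(y[b],99),1) if b.sum()>5 else None)
E
python3 g.py 7
```

```text
t 12.85 p [ 572.1 -113.2   62.9] yaw 186.2 gap 14.6 F [ 0.5 -4.3  4.9] T [-1.09 -0.29 -0.06] q [-0.19  0.17 -0.08  1.33 -0.   -0.3 ]
-47 tray end 128.5 stop None block front 20.0
-35 tray end 147.2 stop None block front 20.2
-20 tray end 149.8 stop None block front 20.1
0 tray end 155.7 stop None block front None
20 tray end 156.4 stop None block front None
35 tray end 156.4 stop None block front None
46 tray end 150.4 stop None block front None
```

View pics/wrist7.png

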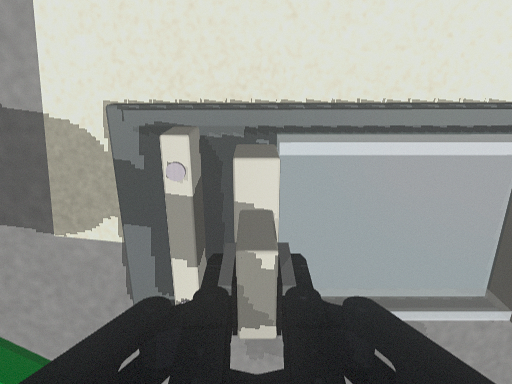

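The block's front now meets the tray at column ~279, with about 4 N of push. I continue.

arm_command(
  targets=[
    {"dp": [0, 1, 0], "twist": 0, "fingers": 1},
    {"dp": [0, 1, 0], "twist": 0, "fingers": 1},
    {"dp": [0, 1, 0], "twist": 0, "fingers": 1},
    {"dp": [0, 0, 0], "twist": 0, "fingers": 1},
  ],
)

```text
time: 13.3
eef_pos: [0.5717, -0.1104, 0.0629]
tool_rot: [-0.054, 0.999, -0.001, 0.001]
wrist_force: [0.7, -5.6, 5.2]
finger_gap: 0.0148
```

arm_command(
  targets=[
    {"dp": [0, 1, 0], "twist": 0, "fingers": 1},
    {"dp": [0, 0, 0], "twist": 0, "fingers": 1},
  ],
)

```text
time: 13.5
eef_pos: [0.5716, -0.1094, 0.0629]
tool_rot: [-0.054, 0.999, -0.001, 0.001]
wrist_force: [0.9, -4.9, 4.1]
finger_gap: 0.0154
```

arm_command(
  targets=[
    {"dp": [0, 1, 0], "twist": 0, "fingers": 1},
    {"dp": [0, 0, 0], "twist": 0, "fingers": 1},
  ],
)

```text
time: 13.7
eef_pos: [0.5715, -0.1084, 0.0629]
tool_rot: [-0.054, 0.999, -0.001, 0.001]
wrist_force: [1.3, -4.7, 5.9]
finger_gap: 0.0151
```

arm_command(
  targets=[
    {"dp": [0, 1, 0], "twist": 0, "fingers": 1},
    {"dp": [0, 0, 0], "twist": 0, "fingers": 1},
  ],
)

```text
time: 13.9
eef_pos: [0.5714, -0.1076, 0.0629]
tool_rot: [-0.054, 0.999, -0.001, 0.001]
wrist_force: [0.1, -6.3, 5.1]
finger_gap: 0.015
```

arm_command(
  targets=[
    {"dp": [0, 1, 0], "twist": 0, "fingers": 1},
    {"dp": [0, 0, 0], "twist": 0, "fingers": 1},
  ],
)

```text
time: 14.1
eef_pos: [0.5713, -0.1074, 0.063]
tool_rot: [-0.054, 0.999, -0.002, 0.001]
wrist_force: [1.3, -10.4, 5.1]
finger_gap: 0.0152
```

arm_command(
  targets=[
    {"dp": [0, 1, 0], "twist": 0, "fingers": 1},
    {"dp": [0, 0, 0], "twist": 0, "fingers": 1},
  ],
)

```text
time: 14.3
eef_pos: [0.5713, -0.1072, 0.063]
tool_rot: [-0.053, 0.999, -0.003, 0.001]
wrist_force: [1.9, -14.4, 3.8]
finger_gap: 0.0153
```

The tray has met the stop: the position holds while the force rises to 14 N. Next I check flushness and squareness.

Run:
```python
from h import *
where()
for c in ['scene','side','wrist']:
    p,d=viewer.read_camera(c); save(c+'8',p); np.savez(c+'8.npz',p=p,d=d,W=cloud(c,d))
a=np.load('side8.npz')['p'][130:275,185:305];b=np.load('scene8.npz')['p'][180:245,185:315]
save('sc8',np.hstack([cv2.resize(a,(400,483),interpolation=cv2.INTER_CUBIC),np.vstack([cv2.resize(b,(400,200),interpolation=cv2.INTER_CUBIC),np.zeros((283,400,3),np.uint8)])]))
save('w8',cv2.resize(np.load('wrist8.npz')['p'],(800,600)))
A=np.radians(6.2);uy=np.array([-np.sin(A),np.cos(A)]);ux=np.array([np.cos(A),np.sin(A)]);o=np.array([.5635,-.0428])
for c in ['wrist','scene','side']:
  W=np.load(c+'8.npz')['W'];q=W[np.isfinite(W[...,0])];x=(q[:,:2]-o)@ux*1000;y=(q[:,:2]-o)@uy*1000;z=q[:,2]*1000
  for X in(-40,-30,-20,-10,0,10,20,30,40):
    s=(abs(x-X)<4)&(y>-40)&(y<120)
    fl=s&(z>15)&(z<20);bd=s&(z<14.5)&(y>40);
    print(c,X,'floor',np.round(np.percentile(y[fl],[1,99]),1) if fl.sum()>9 else 0,'bed pts',bd.sum())
  for sx in(-1,1):
    w=(abs(x*sx-47)<9)&(y<74)&(y>-55)&(z>36.5)&(z<41.2)
    if w.sum()>20: print(c,'wall',sx,np.round(np.degrees(np.polyfit(y[w],x[w],1)[0]),2),'n',w.sum(),'y',np.percentile(y[w],[1,99]).round(1))
  st=(abs(x)<70)&(y<-75)&(y>-130)&(z>40)&(z<44)
```

```text
t 14.3 p [ 571.3 -107.2   63. ] yaw 186.13 gap 15.3 F [  1.9 -14.4   3.8] T [-3.39 -0.45  0.02] q [-0.18  0.16 -0.08  1.32 -0.   -0.29]
wrist -40 floor [-38.8  70.3] bed pts 0
wrist -30 floor [-38.7  72.5] bed pts 0
wrist -20 floor [-38.8  74.8] bed pts 0
wrist -10 floor [-38.8  75.1] bed pts 0
wrist 0 floor [-38.8  75.2] bed pts 0
wrist 10 floor [-38.9  75.4] bed pts 0
wrist 20 floor [-36.9  75.4] bed pts 0
wrist 30 floor [-32.9  75.4] bed pts 0
wrist 40 floor [-30.1  75.1] bed pts 0
wrist wall -1 -0.27 n 3244 y [-54.   52.2]
wrist wall 1 0.31 n 1405 y [ 9.3 73.2]
scene -40 floor [-35.6  77.9] bed pts 41
scene -30 floor [-38.7  75.3] bed pts 47
scene -20 floor [-38.9  75.7] bed pts 36
scene -10 floor [-37.6  75.8] bed pts 43
scene 0 floor [-39.2  76.6] bed pts 47
scene 10 floor [-37.9  76.7] bed pts 39
scene 20 floor 0 bed pts 32
scene 30 floor 0 bed pts 0
scene 40 floor 0 bed pts 0
scene wall -1 -0.73 n 57 y [-36.8  72. ]
scene wall 1 -0.25 n 84 y [-54.7  72.6]
side -40 floor [-39.5  59.4] bed pts 0
side -30 floor [-37.   60.4] bed pts 0
side -20 floor [-38.7  59.4] bed pts 0
side -10 floor [-37.9  58.4] bed pts 0
side 0 floor [-38.   59.6] bed pts 2
side 10 floor [-39.7  59.2] bed pts 0
side 20 floor [-38.7  56.8] bed pts 0
side 30 floor [-39.9  60.1] bed pts 0
side 40 floor [-38.1  59.7] bed pts 0
side wall -1 -0.54 n 114 y [-52.8  72.7]
side wall 1 0.2 n 116 y [-53.6  72.6]
```

View pics/sc8.png

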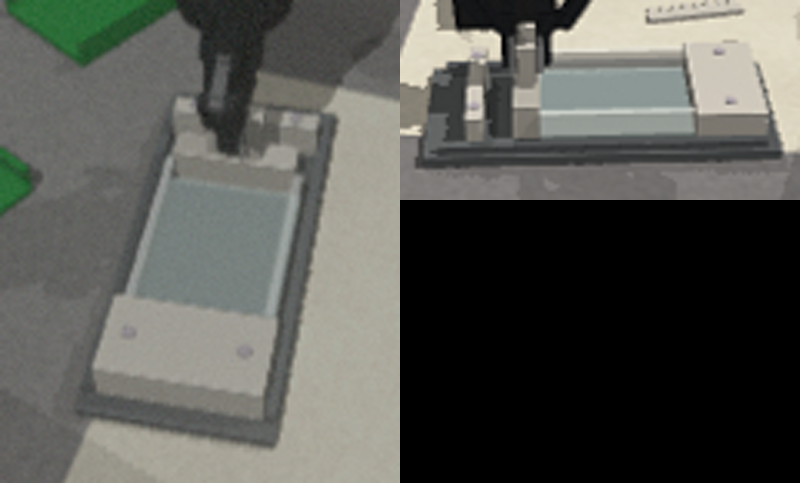

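View pics/w8.png

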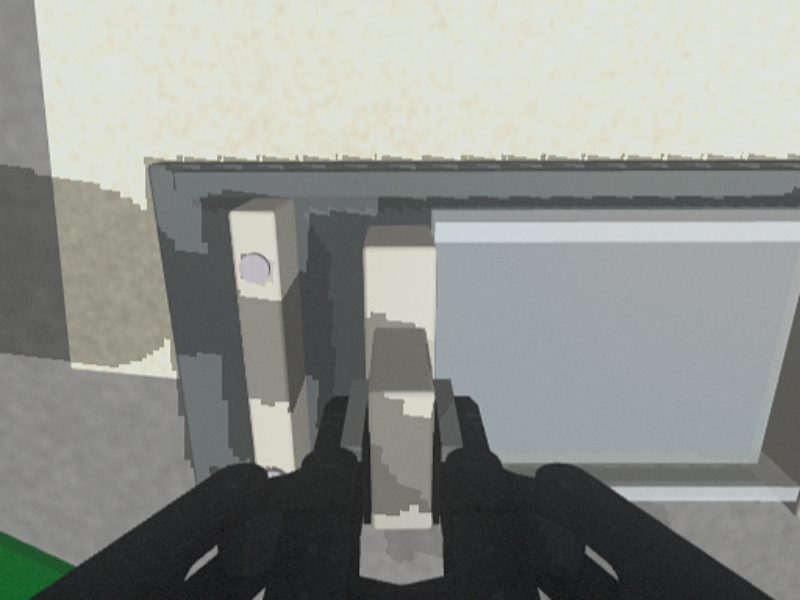

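arm_command(
  targets=[
    {"dp": [0, 1, 0], "twist": 0, "fingers": 1},
    {"dp": [0, 0.5, 0], "twist": 0, "fingers": 1},
    {"dp": [0, 0, 0], "twist": 0, "fingers": 1},
    {"dp": [0, 0, 0], "twist": 0, "fingers": 1},
    {"dp": [0, 0, 0], "twist": 0, "fingers": 1},
  ],
)

```text
time: 14.95
eef_pos: [0.5713, -0.1068, 0.0631]
tool_rot: [-0.053, 0.999, -0.004, 0.001]
wrist_force: [2.3, -18.7, 3.4]
finger_gap: 0.0154
```

Run:
```python
from h import *
s,R=where(); print(R.round(4)[:,2])
for c in ['scene','side','wrist']:
    p,d=viewer.read_camera(c); np.savez(c+'9.npz',p=p,d=d,W=cloud(c,d))
    save(c+'9',p)
save('s9',cv2.resize(np.load('scene9.npz')['p'][185:240,185:315],None,fx=6,fy=6,interpolation=cv2.INTER_CUBIC))
A=np.radians(6.2);uy=np.array([-np.sin(A),np.cos(A)]);ux=np.array([np.cos(A),np.sin(A)]);o=np.array([.5635,-.0428])
for c in ['wrist','scene','side']:
  W=np.load(c+'9.npz')['W'];q=W[np.isfinite(W[...,0])];x=(q[:,:2]-o)@ux*1000;y=(q[:,:2]-o)@uy*1000;z=q[:,2]*1000
  print(c,'bed points between 55 and 95:',((abs(x)<45)&(y>55)&(y<95)&(z<14.5)).sum())
  for sx in(-1,1):
    w=(abs(x*sx-47)<9)&(y<74)&(y>-55)&(z>36.5)&(z<41.2)
    print(c,'wall',sx,np.round(np.degrees(np.polyfit(y[w],x[w],1)[0]),2),np.percentile(y[w],[1,99]).round(1))
  b=(abs(x)<55)&(y>-95)&(y<-45)&(z>42.5)&(z<50); print('block top z',np.median(z[b]).round(1),b.sum(),'y',np.percentile(y[b],[1,99]).round(1))
where()
```

```text
t 14.95 p [ 571.3 -106.8   63.1] yaw 186.08 gap 15.4 F [  2.3 -18.7   3.4] T [-4.7  -0.59  0.05] q [-0.18  0.16 -0.08  1.32 -0.01 -0.29]
[ 0.0022 -0.0072 -1.    ]
wrist bed points between 55 and 95: 0
wrist wall -1 -0.3 [-54.1  52.7]
wrist wall 1 0.38 [ 9.1 73.6]
block top z 45.7 2856 y [-76.  -54.5]
scene bed points between 55 and 95: 177
scene wall -1 -0.5 [-36.7  72.1]
scene wall 1 -0.18 [-52.6  72.5]
block top z 44.3 78 y [-72.9 -52. ]
side bed points between 55 and 95: 1
side wall -1 -0.72 [-52.2  72.7]
side wall 1 0.3 [-52.7  71.3]
block top z 45.3 184 y [-72.9 -49.5]
t 15.1 p [ 571.3 -106.8   63.1] yaw 186.08 gap 15.0 F [  3.  -19.2   3. ] T [-4.69 -0.54  0.1 ] q [-0.18  0.16 -0.08  1.32 -0.01 -0.29]
```

View pics/s9.png

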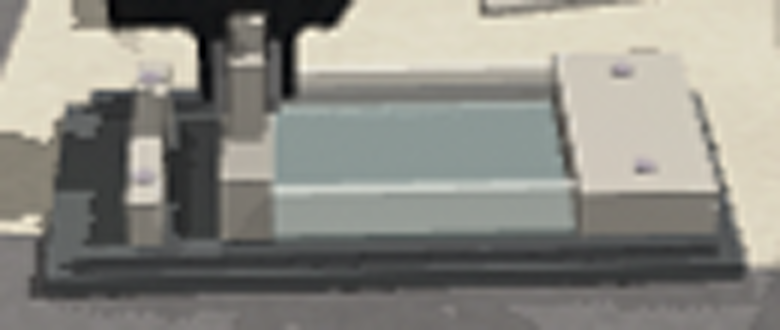

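Scene flags some low points near the far end, so I check whether they are bed showing in a leftover gap.

Run:
```python
from h import *
A=np.radians(6.2);uy=np.array([-np.sin(A),np.cos(A)]);ux=np.array([np.cos(A),np.sin(A)]);o=np.array([.5635,-.0428])
W=np.load('scene9.npz')['W'];x=(W[...,:2]-o)@ux*1000;y=(W[...,:2]-o)@uy*1000;z=W[...,2]*1000
m=(abs(x)<45)&(y>55)&(y<95)&(z<14.5)
print(np.c_[x[m],y[m],z[m]][::12].round(1), np.argwhere(m)[::30].tolist())
# walls: +x wall outer face & stop +x... rows in scene: +x wall top, y-profile of z along
for X in (46,50):
  s=(abs(x-X)<2.5)&(y>60)&(y<95); k=np.argsort(y[s]); print(X,list(zip(y[s][k].round(1),z[s][k].round(0))))
W=np.load('wrist9.npz')['W'];x=(W[...,:2]-o)@ux*1000;y=(W[...,:2]-o)@uy*1000;z=W[...,2]*1000
for X in (0,20,35,44,48):
  s=(abs(x-X)<1)&(y>69)&(y<95); k=np.argsort(y[s]); print('wrist',X,[(float(a),int(b)) for a,b in zip(y[s][k].round(1),z[s][k])][::4])
```

```text
[[ -41.3   75.3   14.3]
 [ -44.4   62.1 -756.8]
 [ -35.8   69.  -750.4]
 [ -32.1   76.5 -751.7]
 [ -29.3   84.1 -754.3]
 [ -25.4   91.5 -755.2]
 [ -15.6   56.  -750.1]
 [ -11.3   59.4 -750. ]
 [  -5.8   62.8 -747.8]
 [  -5.6   70.6 -754.6]
 [  -1.2   77.8 -754.6]
 [   4.6   84.8 -752. ]
 [   7.3   92.2 -754.7]
 [  15.5   61.2 -751.8]
 [  17.1   65.  -756. ]] [[204, 276], [369, 271], [372, 271], [375, 269], [378, 268], [381, 268]]
46 [(np.float64(60.1), np.float64(39.0)), (np.float64(60.1), np.float64(29.0)), (np.float64(60.4), np.float64(30.0)), (np.float64(60.6), np.float64(22.0)), (np.float64(60.8), np.float64(18.0)), (np.float64(60.9), np.float64(15.0)), (np.float64(61.0), np.float64(12.0)), (np.float64(62.5), np.float64(39.0)), (np.float64(62.8), np.float64(35.0)), (np.float64(63.0), np.float64(22.0)), (np.float64(63.1), np.float64(27.0)), (np.float64(63.2), np.float64(24.0)), (np.float64(63.3), np.float64(18.0)), (np.float64(63.6), np.float64(12.0)), (np.float64(65.2), np.float64(32.0)), (np.float64(65.2), np.float64(36.0)), (np.float64(65.3), np.float64(29.0)), (np.float64(65.4
[... 3594 characters left out ...]
75.3, 24), (75.3, 22), (75.4, 23), (75.4, 30), (75.5, 25), (75.6, 28), (75.7, 25), (75.8, 17), (76.0, 28)]
wrist 35 [(69.1, 17), (69.6, 18), (70.4, 18), (71.5, 18), (71.9, 17), (73.1, 17), (73.8, 17), (74.4, 21), (74.5, 31), (74.8, 22), (74.9, 29), (74.9, 34), (75.0, 27), (75.0, 19), (75.1, 33), (75.2, 21), (75.2, 28), (75.3, 34), (75.4, 32), (75.5, 35), (75.5, 31), (75.6, 23), (75.7, 26), (75.7, 27), (75.7, 28), (75.8, 23), (75.9, 32), (75.9, 26), (76.5, 23)]
wrist 44 [(69.1, 40), (69.5, 39), (70.7, 39), (71.4, 39), (72.2, 39), (73.1, 39), (73.8, 39), (74.1, 39), (75.0, 39), (75.6, 38)]
wrist 48 [(69.4, 38), (70.4, 39), (71.6, 40), (73.7, 39), (74.5, 40), (75.0, 41), (75.3, 39), (75.6, 39)]
```

View pics/wrist9.png

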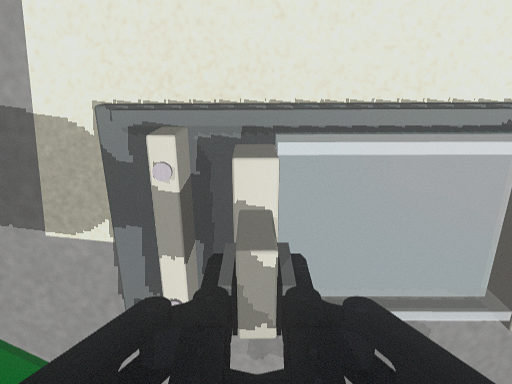

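The flagged points are the room floor past the bench, not bed. The tray floor and +x wall run straight into the stop face with no bed showing. The push is steady at 19 N, so I hand in.

```bash
python3 -c "
from h import *
where();print(job.hand_in());where()"
```

```text
t 15.1 p [ 571.3 -106.8   63.1] yaw 186.08 gap 15.0 F [  3.  -19.2   3. ] T [-4.69 -0.54  0.1 ] q [-0.18  0.16 -0.08  1.32 -0.01 -0.29]
the job is handed in; nothing more can be done
None
the job is handed in; nothing more can be done
```

I gripped the block by its rib and lowered it onto the bed in the wide gap (about 37 mm) beside the thin stop; the tray did not appear to move. I then pushed the tray about 18 mm along with the block until it met the thick stop, and handed in at 15.1 s, still gripping and pressing with about 19 N.

- **Flush:** the tray floor and its +x wall run right up to the stop face, with no bed showing between them. The far end of the other wall was outside the wrist view; scene and side show it ending next to the stop.
- **Square:** the tray is square to within a few tenths of a degree by the wrist camera. Single-wall fits from the scene and side cameras read up to 0.7° off, which I put down to noise because the two walls disagree with each other.
- **Grip:** the jaw opening held at 15 mm, and the tool tilted about 0.4° under the push.
- **Disagreements:** the cameras differed by about 4 mm in absolute position, so I placed the block by its offset from the stop and tray in the same picture. A scene check flagged points below the bed near the far end; all but one lay on the room floor, and the one on the frame was an edge reading at z = 14 mm.
- **Bystanders:** I did not go near the jar, tip box or comb, and did not measure them again at the end.

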